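# Cap the macro lens

## Robot

A 7-joint arm with a two-finger parallel gripper is mounted at the origin on the work surface. World frame = base frame: x ahead of the robot, y to its left, z up, the work surface at z = 0. Lengths are in m, angles in rad, forces in N, time in s.
With the tool pointing down it reaches from about 0.4 to 0.85 m from the base axis. Payload 10.4 kg.
Tool frame: the origin (TCP) lies midway between the tips of the shut fingers; the grasp point (between the pads) lies 19 mm behind it; z points along the fingers, y is the line along which they close (so a half turn about z gives the same grasp; the last joint's range is limited). The gripper opens to 85 mm and grips with 20 to 120 N. Pads are 22 mm wide; open, the fingers measure 114 mm over their backs; the gripper's body (76 mm by 85 mm) begins 54 mm behind the grasp point. The pads swing forward as they close: fully open they stand 13 mm farther back than shut.
Start: joints at [1.081, 0.332, -0.065, 1.46, 0.022, 1.35, -0.088], TCP at [0.281, -0.558, 0.198] pointing down, gripper open.
Joint ranges: [-2.6, 2.6], [-0.5, 2.12], [-1.47, 1.34], [0.16, 2.42], [-1.27, 4.41], [0.06, 2.06], [-2.6, 2.6]. Speed limits (rad/s): [2.22, 2.22, 2.79, 2.79, 3.14, 3.14, 3.14].

## Interface

Orientations are given as a unit quaternion [x, y, z, w].
In Python, from workcell import get_obs, camera, camera_params, hand_in gives the robot as it stands.
- The arm moves only by the tool carry_out, never from a script. Its argument "commands" is a list that holds one entry, the list of rows, each a list of 6 numbers: the shift along the tool's x, y, z in units of 40 mm (1.0 is 40 mm), then the turn, a rotation vector about the tool's x, y, z in units of 6 degrees (1.0 is 6 degrees). In form: [[[x, y, z, ax, ay, az], ...]]. A call has 1 to 20 rows; each row shifts and turns the commanded pose from where the row before left it, along the tool's axes as they then stand; what a row does not reach is not made up. A row lasts 1/12 s, in which the tool goes at most 41.7 mm and 7.16 degrees, less where a joint would pass 70% of its speed; a pose out of reach is approached as far as the arm can. A call is refused whole if a number of a shift passes 1 or a number of a turn 1, either way. A call with a gripper value outside its range is refused whole. "hand" is the closure, from -1 (fully open) to 1 (shut), set as the call begins (left out, the last holds). The fingers move at their own pace and stop on an object; "force" is the grip in N (left out, the last holds). Time passes only in rows, so rows that do not move let the fingers close. It gives the time, the measured TCP pose, the force, the opening and the grip force at its end, in the units of the state.
- get_obs(): the state, without advancing time (a new reading comes with each control period).
- camera(name): name is "scene" or "top" or "wrist"; returns the picture (420x560x3 uint8, red, green, blue); there is no depth.
- camera_params(name): a dict with "mtx" (3x3 intrinsics, pixels), "k1" (the pictures are not rectified: a ray, as slopes to the right and down, at radius r is drawn at 1 + k1 r^2 times it, then the intrinsics apply), "R" (3x3) and "t" (3): a world point X has camera coordinates R X + t. Camera axes: x right, y down, z forward; pixel columns grow to the right and rows downward; lengths in m; the calibration is good to about 2 mm. A picture is of the moment at which its call begins: read the wrist's pose just before it. camera_params takes no time and is no camera call; for the wrist camera it gives the pose at the moment of the call.
- hand_in(): hands the job in; it is judged then, once.
The state is a dict: "clock": time; "joint_pos": joint angles; "joint_velocities": joint speeds; "tau": joint torques, N m; "position": TCP position; "ee_rot": TCP orientation; "ft_force": force on the tool from outside, world axes, zero at the start; "torque": the same for the moment, N m; "grip_width": opening from 0.0 (shut) to 1.0 (fully open); "grasp_force": force on a finger pad.
Only numpy, scipy, OpenCV 4.12 (cv2) and the standard library are available. Lean on these libraries where they do the work, as an engineer would, in place of code of your own. Each camera call takes 0.05 s, during which the arm holds its last target. There are 200 camera calls.

## Task

Put the lens cap back on the bare macro lens that stands in the lens tray: pick the larger of the two loose caps up by squeezing its two sprung finger grips together, ease it squarely into the front of the lens until it sits flush on the rim, and let the grips go so that both tabs spring out and latch inside the rim. Be gentle with the lens, do not force it, and leave everything else on the table where it is.

Things in the scene. Friction and masses are not known exactly. Their poses are not given: they have to be found in the camera images.
- cap: The larger loose lens cap, dark plastic, 45 to 70 g, lying grips up on the table. A flat disc (flange) 68 mm across, 3 mm thick; under it a round spigot 58.4 mm across and 7 mm deep with a 1.5 mm chamfer at its foot. Origin: on the axis, in the flange's underside (7 mm above the table as it lies). z up along the axis, y along the line on which its grips are squeezed.
- cap_grips (a point): Point on the cap's axis midway between its two sprung finger grips, at half their height (9 mm above the cap's origin). Each grip is an upright ribbed bar 24 mm long along x, 5 mm thick along y, rising 12 mm above the flange's top; one on the +y side, one on the -y side. Over both: 44 mm free, 31 mm fully squeezed.
- tab_left (a joint): Travel of the cap's +y grip and its tab towards the axis, in m: 0 fully sprung out, 0.0065 fully squeezed; spring 3.5 N at 0, 8 N fully squeezed. Under the flange the tab ends in a square latch nose, 20 mm wide, 4.2 to 6.7 mm below the flange's underside; free it stands 5 mm out of the spigot, squeezed it is inside it. Latched in the groove about 0.0012; caught inside the lip 0.0042.
- tab_right (a joint): The same for the -y grip and tab. Both read 0 when the cap merely lies on the rim. The square noses cannot be snapped in without squeezing.
- lens: The bare macro lens, black, standing firmly upright in one of the tray's outer wells, glass up; it does not move. Fixed barrel 77 mm across, 80 mm high; origin at the centre of its foot (10 mm above the table), z up along the optical axis. From the fixed barrel a front barrel 72 mm across stands out 4 to 22 mm, wherever the focus was left, and stays there.
- lens_shoulder (a point): On the lens's axis, at the top of the FIXED barrel (80 mm above its foot). The front barrel's flat rim is 4 to 22 mm above this; that is not reported: look or feel for it. Mouth in the rim: lip 60 mm inner diameter, 3 mm high; under it a groove 66 mm in diameter, 5 mm high; glass 10 mm below the rim. When the cap is home its flange lies on the rim; any heading will do.
- short_lens: A shorter lens, 70 mm across, already capped, fixed in the other outer well of the tray, its centre 196 mm from the macro lens's; its top is 80 mm above the table. Not to be touched.
- lens_tray: Grey moulded tray, fixed, 122 mm (x) by 316 mm (y), 36 mm high, with three round wells in a row along its y at -98, 0 and 98 mm; the middle well is empty. Origin at the centre of its underside.
- small_cap: A smaller loose cap, 49 mm across, of the same dark plastic, that does not fit the macro lens; it lies on the table near the larger one. Origin on its axis 7 mm above the table. To be left alone.
- petri_dish: Glass dish with a specimen, 92 mm across and 16 mm high, loose on the table. Origin at the centre of its underside. To be left alone.
- air_blower: Dark rubber lens blower, loose, standing upright, 56 mm across and 125 mm tall. Origin at the centre of its foot. To be left alone.
- slide_box: White microscope-slide box, loose, 87 by 182 mm, 36 mm high. Origin at the centre of its underside. To be left alone.
- camera_body: Black camera body without lens, loose, 128 mm wide, 86 mm high. Origin at the centre of its underside. To be left alone.

How it is judged:
By the outcome, as a careful person would: the job done as asked, in the order asked, and still so for the second after the job is handed in, with the robot touching nothing.
It also fails if it takes over 64 s, if anything falls off the work surface, if the arm or the gripper's body presses on something with over 40 N, if the wrist force passes 120 N, or if a joint passes its speed limit or range.

## Working session

There is one attempt and no reset: what is moved stays moved. The work goes in short steps, Python scripts to look and compute and a tool call to move; the robot and the scene stay as the last step left them, time stands still between calls to the robot, and variables do not carry over. Pictures are saved under pics/ and viewed, at most 10 in all, crops included, and the job is handed in when it is done.

Besides the shell and the picture viewer there is one more tool, called after "Call:" as name(argument=value, ...) on one line, values as JSON. carry_out: Moves the arm, as the interface text tells. Its arguments: {"type":"object","properties":{"commands":{"type":"array"},"hand":{"type":"number"},"force":{"type":"number"}},"required":["commands"]}

```bash
mkdir -p pics; cat > h.py <<'E'
import numpy as np, cv2
from workcell import get_obs, camera, camera_params
def snap(n,f):
    p=camera_params(n); im=camera(n); cv2.imwrite('pics/'+f,im[:,:,::-1]); np.savez('pics/'+f+'.npz',im=im,**{k:np.array(v) for k,v in p.items()}); return im,p
def load(f): return np.load('pics/'+f+'.npz')
def ray(p,u,v):
    K=np.array(p['mtx']);k=float(p['k1'])
    d=np.array([(u-K[0,2])/K[0,0],(v-K[1,2])/K[1,1]]);s=d.copy()
    for _ in range(20): s=d/(1+k*(s@s))
    R=np.array(p['R']);t=np.array(p['t'])
    return -R.T@t, R.T@np.array([s[0],s[1],1])
def onz(p,u,v,z):
    o,d=ray(p,u,v); return o+d*(z-o[2])/d[2]
def proj(p,X):
    c=np.array(p['R'])@np.array(X)+np.array(p['t']);s=c[:2]/c[2];s=s*(1+float(p['k1'])*(s@s));K=np.array(p['mtx'])
    return K[0,0]*s[0]+K[0,2],K[1,1]*s[1]+K[1,2]
E
python3 - <<'E'
from h import *
a,p=snap('top','top0.png');b,q=snap('scene','scene0.png')
print(get_obs())
for x in(p,q):print(-np.array(x['R']).T@np.array(x['t']),x['mtx'])
E
```

```text
{'clock': 0.1, 'joint_pos': array([ 1.08139381,  0.33279052, -0.06468313,  1.46085887,  0.02161352,
        1.34992661, -0.08854335]), 'joint_velocities': array([-1.60157732e-03, -1.26298840e-03,  1.32847201e-03, -2.76153216e-03,
       -4.48584897e-04, -2.97812640e-04, -6.04311686e-05]), 'tau': array([ 1.30223278e-03, -6.26749349e+01,  4.94164356e-02, -3.92428207e+01,
        1.64727552e-02,  6.94282426e-03, -1.38901319e-05]), 'position': array([ 0.28107726, -0.55779555,  0.1972061 ]), 'ee_rot': array([ 9.72889441e-01,  2.31269803e-01, -1.86853907e-04, -6.16101728e-04]), 'ft_force': array([ 0.48518923, -0.26537102, -0.19086625]), 'torque': array([ 0.0306756 , -0.01728212, -0.01105147]), 'grasp_force': 0.0, 'grip_width': 1.0045661227574478}
[ 0.40570693 -0.03107082  1.25904076] [[501.41860044   0.         282.02572061]
 [  0.         501.41860044 210.50557989]
 [  0.           0.           1.        ]]
[ 1.29228145 -0.45165006  0.73179934] [[471.28701324   0.         278.5853298 ]
 [  0.         471.28701324 211.89725152]
 [  0.           0.           1.        ]]
```

View pics/top0.png

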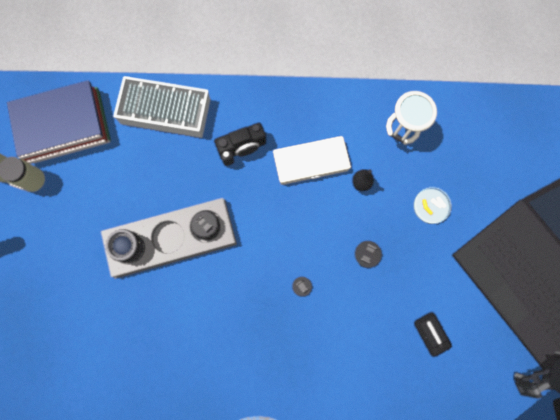

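View pics/scene0.png

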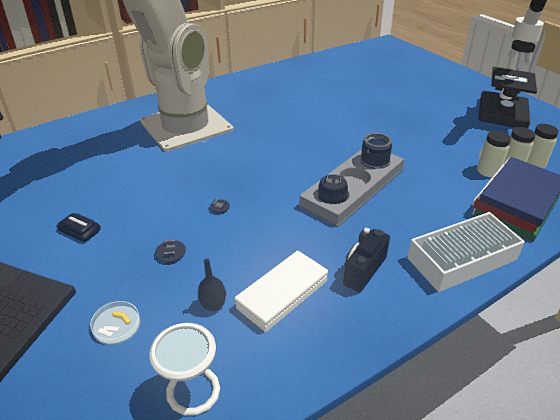

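The top view shows the macro lens at (123,246), the short lens at (206,225), the cap at (368,254) and the small cap at (302,287). The scene view confirms this, with the cap at (170,251) and the lens at (376,150).

```bash
python3 - <<'E'
from h import *
p=load('top0.png');im=p['im']
g=im.max(2)
def blob(u,v,r,thr):
    m=np.zeros(g.shape,np.uint8);m[v-r:v+r,u-r:u+r]=(g[v-r:v+r,u-r:u+r]<thr)
    c=max(cv2.findContours(m,0,2)[0],key=cv2.contourArea);return cv2.minEnclosingCircle(c)
c=blob(368,254,20,90);s=blob(302,287,15,90);print(c,s)
print('cap',onz(p,*c[0],.009),'small',onz(p,*s[0],.009))
print('lens approx',onz(p,123,245,.10),'tray axis',onz(p,206,225,.08))
cr=im[226:282,340:396];cv2.imwrite('pics/c1.png',cv2.resize(np.clip(cr[:,:,::-1]*1.8,0,255).astype(np.uint8),None,fx=7,fy=7))
cr=im[212:282,88:158];cv2.imwrite('pics/c2.png',cv2.resize(np.clip(cr[:,:,::-1]*1.8,0,255).astype(np.uint8),None,fx=7,fy=7))
cv2.imwrite('pics/c3.png',np.hstack([cv2.resize(cv2.imread('pics/c%d.png'%i),(400,400)) for i in(1,2)]))
E
```

```text
((368.1598205566406, 253.9486846923828), 12.652177810668945) ((307.2272644042969, 290.7727355957031), 3.921340227127075)
cap [ 0.52246594 -0.26374138  0.009     ] small [ 0.42806748 -0.1122001   0.009     ]
lens approx [0.52110008 0.3224067  0.1       ] tray axis [0.57561495 0.13483186 0.08      ]
```

View pics/c3.png

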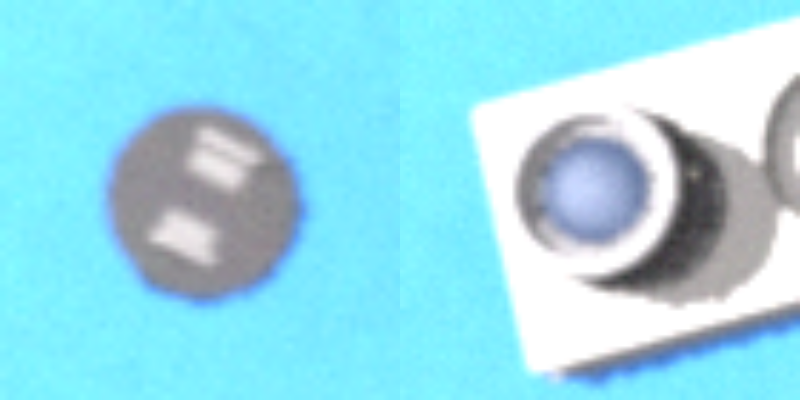

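The cap's grip line runs from lower left to upper right, at about -28° in the world. The lens mouth and rim are clearly visible. I'm moving above the cap.

Call:
carry_out(commands=[[[0.54, -0.24, 0, 0, 0, 0], [0.54, -0.24, 0, 0, 0, 0], [0.54, -0.24, 0, 0, 0, 0], [0.54, -0.24, 0, 0, 0, 0], [0.54, -0.24, 0, 0, 0, 0], [0.54, -0.24, 0, 0, 0, 0], [0.54, -0.24, 0, 0, 0, 0], [0.54, -0.24, 0, 0, 0, 0], [0.54, -0.24, 0, 0, 0, 0], [0.54, -0.24, 0, 0, 0, 0], [0.54, -0.24, 0, 0, 0, 0], [0.54, -0.24, 0, 0, 0, 0], [0.54, -0.24, 0, 0, 0, 0], [0.54, -0.24, 0, 0, 0, 0], [0.54, -0.24, 0, 0, 0, 0], [0.54, -0.24, 0, 0, 0, 0]]], hand=-1)

```text
clock: 1.43
position: [0.5212, -0.2644, 0.1976]
ee_rot: [0.973, 0.231, -0.0, -0.0]
ft_force: [0.8, -1.4, 0.3]
grip_width: 0.998
grasp_force: 0.0
```

Call:
carry_out(commands=[[[0, 0, 0, 0, 0, -0.9], [0, 0, 0, 0, 0, -0.9], [0, 0, 0, 0, 0, -0.9], [0, 0, 0, 0, 0, -0.9], [0, 0, 0, 0, 0, -0.9], [0, 0, 0, 0, 0, -0.9], [0, 0, 0, 0, 0, -0.6], [0, 0, 0, 0, 0, 0], [0, 0, 0, 0, 0, 0], [0, 0, 0, 0, 0, 0]]])

```text
clock: 2.27
position: [0.5207, -0.2654, 0.1977]
ee_rot: [0.854, 0.52, -0.0, -0.0]
ft_force: [0.7, -0.3, 0.6]
grip_width: 1.003
grasp_force: 0.0
```

```bash
python3 - <<'E'
from h import *
from scipy.spatial.transform import Rotation as R
o=get_obs();print(o['position'],R.from_quat(o['ee_rot']).as_matrix().round(3),o['joint_pos'].round(2),o['clock'])
im,p=snap('wrist','w1.png');print(-p['R'].T@p['t'],p['mtx'][0][0],p['k1'],p['R'].round(2));print(proj(p,[.5225,-.2637,.01]))
E
```

```text
[ 0.52066505 -0.26542464  0.19769496] [[ 0.46   0.888 -0.   ]
 [ 0.888 -0.46   0.   ]
 [-0.    -0.    -1.   ]] [ 0.7   0.27 -0.36  1.56  0.1   1.34 -0.16] 2.2667
[ 0.5589544  -0.190464    0.37423335] 306.30544984929344 -0.022554212886813946 [[ 0.89 -0.46  0.  ]
 [-0.43 -0.84  0.33]
 [-0.15 -0.29 -0.94]]
(np.float64(282.2500322144581), np.float64(176.579609695432))
```

View pics/w1.png

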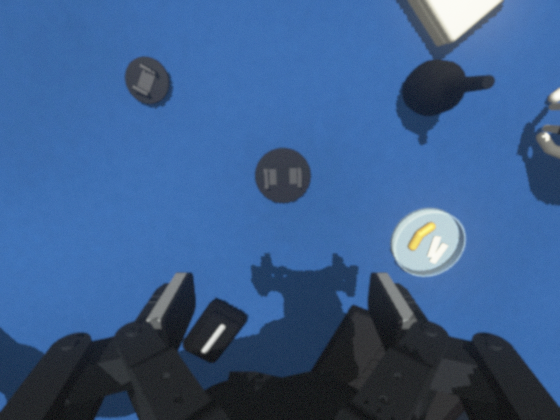

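The cap is centred at (283,176) with its grips at (270,180) and (295,177), almost aligned with the fingers. I'll measure it.

```bash
python3 - <<'E'
from h import *
p=load('w1.png');im=p['im']
blue=im[:,:,2].astype(int)-im[:,:,0]
m=np.zeros(blue.shape,np.uint8);m[140:212,245:322]=blue[140:212,245:322]<35
c=max(cv2.findContours(m,0,1)[0],key=cv2.contourArea);e=cv2.fitEllipse(c);print(e)
w=np.array([onz(p,u,v,.0085) for u,v in c[:,0]])[:,:2]
cc,r=cv2.minEnclosingCircle(w.astype(np.float32));print('cap circ',cc,r, cv2.fitEllipse((w*1e4).astype(np.float32)))
cr=im[145:207,252:314];cv2.imwrite('pics/c4.png',cv2.resize(np.clip(cr[:,:,::-1]*1.8,0,255).astype(np.uint8),None,fx=8,fy=8,interpolation=cv2.INTER_CUBIC))
E
```

```text
((282.4336242675781, 175.1460418701172), (52.484893798828125, 53.0989875793457), 107.1695327758789)
cap circ (0.5230433344841003, -0.26356905698776245) 0.03324778750538826 ((5229.513671875, -2633.410400390625), (643.4071655273438, 650.6679077148438), 175.4582061767578)
```

View pics/c4.png

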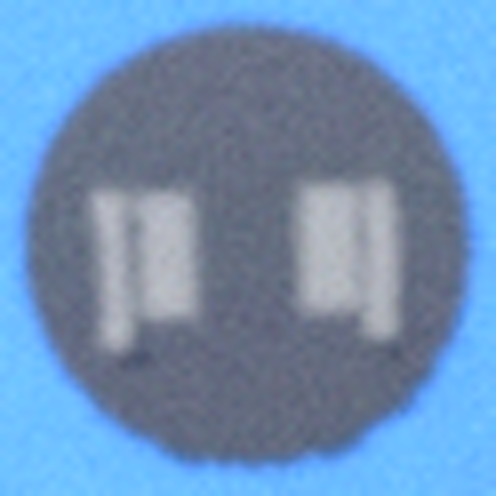

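The outer pale strips are the bar tops. The squeeze line is tilted about 2.6° from the tool's y, and the centre is about 3 mm off. I'll correct, pre-close and descend.

Call:
carry_out(commands=[[[0.07, 0.03, 0, 0, 0, -0.43], [0, 0, 0.43, 0, 0, 0], [0, 0, 0.43, 0, 0, 0], [0, 0, 0.43, 0, 0, 0], [0, 0, 0.43, 0, 0, 0], [0, 0, 0.43, 0, 0, 0], [0, 0, 0.43, 0, 0, 0], [0, 0, 0.43, 0, 0, 0], [0, 0, 0.4, 0, 0, 0], [0, 0, 0, 0, 0, 0], [0, 0, 0, 0, 0, 0], [0, 0, 0, 0, 0, 0], [0, 0, 0, 0, 0, 0]]], hand=-0.2, force=30)

```text
clock: 3.4
position: [0.524, -0.2639, 0.0629]
ee_rot: [0.842, 0.54, 0.0, 0.001]
ft_force: [-0.7, 0.3, 0.2]
grip_width: 0.602
grasp_force: 0.0
```

```bash
python3 - <<'E'
from h import *
from scipy.spatial.transform import Rotation as R
o=get_obs();T=R.from_quat(o['ee_rot']).as_matrix();print(o['position'],T.round(3),o['grip_width'],o['ft_force'])
im,p=snap('wrist','w2.png')
print('tcp',proj(p,o['position']),'cap',proj(p,[.523,-.2635,.010]),'gripmid top',proj(p,[.523,-.2635,.022]), onz(load('w1.png'),283,178,.022))
E
```

```text
[ 0.52395087 -0.26385552  0.06289801] [[ 0.418  0.909  0.002]
 [ 0.909 -0.418 -0.001]
 [-0.     0.002 -1.   ]] 0.6021193790848702 [-0.74993092  0.27944293  0.19676904]
tcp (np.float64(282.0118403938185), np.float64(245.55262630645652)) cap (np.float64(280.41369828166455), np.float64(216.91309630010397)) gripmid top (np.float64(280.414311580868), np.float64(222.35533013500324)) [ 0.52370201 -0.2632      0.022     ]
```

View pics/w2.png

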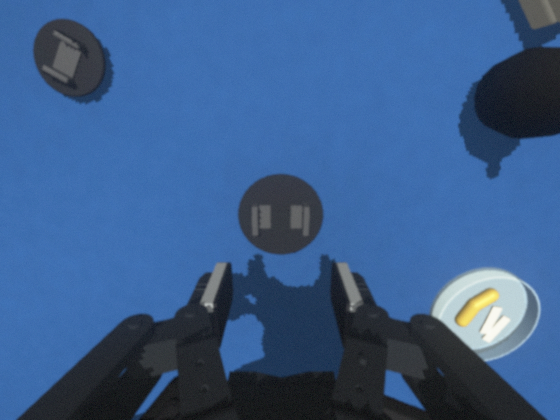

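The cap's grips are at (254,221) and (307,220), centred between the fingers and aligned. Descending.

Call:
carry_out(commands=[[[0, -0.02, 0.25, 0, 0, -0.1], [0, 0, 0.25, 0, 0, 0], [0, 0, 0.25, 0, 0, 0], [0, 0, 0.2, 0, 0, 0], [0, 0, 0.15, 0, 0, 0], [0, 0, 0.05, 0, 0, 0], [0, 0, 0.05, 0, 0, 0], [0, 0, 0, 0, 0, 0], [0, 0, 0, 0, 0, 0]]])

```text
clock: 4.2
position: [0.5227, -0.2633, 0.0138]
ee_rot: [0.839, 0.544, 0.0, 0.0]
ft_force: [-0.1, -0.7, 0.6]
grip_width: 0.599
grasp_force: 0.0
```

```bash
python3 - <<'E'
from h import *
o=get_obs();print(o['position'],o['grip_width'],o['ft_force'])
im,p=snap('wrist','w3.png');cv2.imwrite('pics/c5.png',cv2.resize(np.clip(im[170:330,180:390,::-1]*1.8,0,255).astype(np.uint8),None,fx=3.5,fy=3.5))
E
```

```text
[ 0.52268768 -0.26325491  0.01378927] 0.5986378388661576 [-0.08181134 -0.66429151  0.60047586]
```

View pics/c5.png

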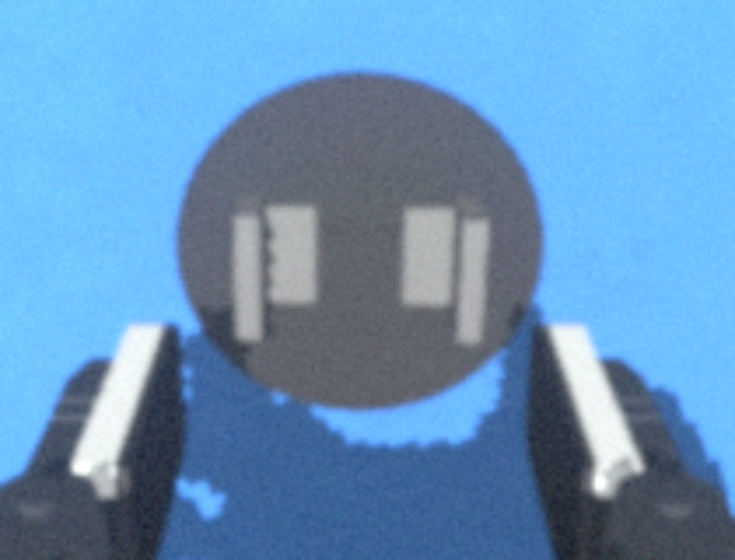

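The cap (centre at crop (360,240)) sits between the open fingers, whose tips show at (150,325) and (565,325). I'll check the true height of the tips.

```bash
python3 - <<'E'
from h import *
from scipy.spatial.transform import Rotation as R
p=load('w3.png');o=get_obs();T=R.from_quat(o['ee_rot']).as_matrix()
for dz in(0,-.005,-.010,-.019,-.03):
  for dx in(.011,-.011):
    q=[proj(p,o['position']+T@np.array([dx,s*.0255,dz])) for s in(-1,1)]
    print(dz,dx,[((u-180)*3.5//1,(v-170)*3.5//1) for u,v in q])
print('tcp',proj(p,o['position']))
for z in(.01,.022):
  u,v=proj(p,[.5227,-.2633,z]);print((u-180)*3.5,(v-170)*3.5)
for u,v in((248,280),(473,280)): print(onz(p,u/3.5+180,v/3.5+170,.022))
E
```

```text
0 0.011 [(np.float64(214.0), np.float64(208.0)), (np.float64(500.0), np.float64(208.0))]
0 -0.011 [(np.float64(219.0), np.float64(318.0)), (np.float64(495.0), np.float64(318.0))]
-0.005 0.011 [(np.float64(210.0), np.float64(219.0)), (np.float64(504.0), np.float64(219.0))]
-0.005 -0.011 [(np.float64(216.0), np.float64(332.0)), (np.float64(498.0), np.float64(332.0))]
-0.01 0.011 [(np.float64(206.0), np.float64(231.0)), (np.float64(508.0), np.float64(231.0))]
-0.01 -0.011 [(np.float64(212.0), np.float64(346.0)), (np.float64(502.0), np.float64(346.0))]
-0.019 0.011 [(np.float64(199.0), np.float64(254.0)), (np.float64(516.0), np.float64(253.0))]
-0.019 -0.011 [(np.float64(206.0), np.float64(373.0)), (np.float64(509.0), np.float64(373.0))]
-0.03 0.011 [(np.float64(189.0), np.float64(284.0)), (np.float64(526.0), np.float64(284.0))]
-0.03 -0.011 [(np.float64(197.0), np.float64(409.0)), (np.float64(519.0), np.float64(409.0))]
tcp (np.float64(282.1492468901258), np.float64(245.6786505180262))
357.2422312172373 255.5899006025898
357.4887371847552 284.8917212903693
[ 0.50570705 -0.25466128  0.022     ]
[ 0.54141795 -0.27065695  0.022     ]
```

The projected tips don't agree with the picture, which suggests they are higher than the TCP. A gentle squeeze here is safe and will show where they are.

Call:
carry_out(commands=[[[0, 0, 0, 0, 0, 0], [0, 0, 0, 0, 0, 0], [0, 0, 0, 0, 0, 0], [0, 0, 0, 0, 0, 0], [0, 0, 0, 0, 0, 0], [0, 0, 0, 0, 0, 0]]], hand=0.1, force=20)

```text
clock: 4.75
position: [0.5224, -0.2632, 0.0136]
ee_rot: [0.839, 0.544, 0.0, 0.0]
ft_force: [0.0, 0.0, -0.6]
grip_width: 0.452
grasp_force: 0.0
```

```bash
python3 - <<'E'
from h import *
o=get_obs();print(o['position'],o['grip_width'],o['ft_force'],o['grasp_force'])
im,p=snap('wrist','w4.png');cv2.imwrite('pics/c6.png',cv2.resize(np.clip(im[170:330,180:390,::-1]*1.8,0,255).astype(np.uint8),None,fx=3.5,fy=3.5))
E
```

```text
[ 0.52243055 -0.26318142  0.01355808] 0.4515408507961161 [ 0.0239098   0.03518177 -0.6344765 ] 0.0
```

View pics/c6.png

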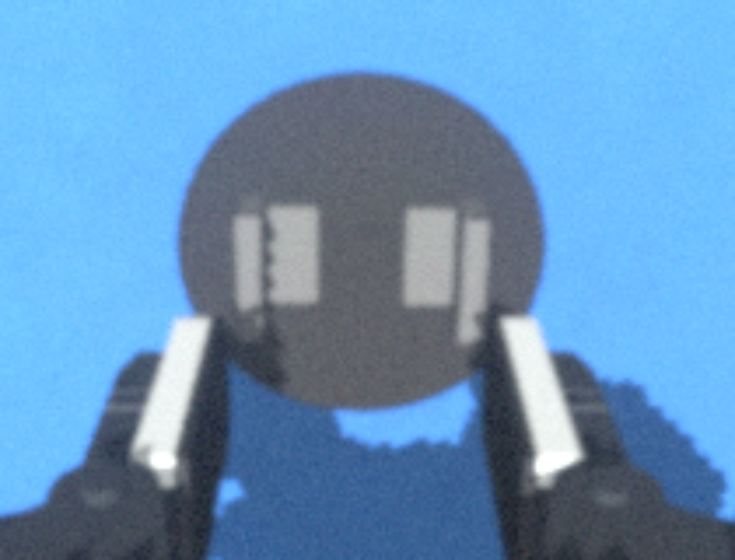

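Width is 0.45 with no contact, and the finger gap's scale (about 6.9 px/mm against 5.8 at the bars) says the tips are well above the bars. I'll open slightly and feel downward.

Call:
carry_out(commands=[[[0, 0, 0, 0, 0, 0], [0, 0, 0, 0, 0, 0], [0, 0, 0.025, 0, 0, 0], [0, 0, 0.025, 0, 0, 0], [0, 0, 0.025, 0, 0, 0], [0, 0, 0.025, 0, 0, 0], [0, 0, 0, 0, 0, 0], [0, 0, 0, 0, 0, 0]]], hand=-0.15)

```text
clock: 5.47
position: [0.5224, -0.2631, 0.0094]
ee_rot: [0.839, 0.544, -0.0, -0.0]
ft_force: [0.4, -0.3, 0.2]
grip_width: 0.577
grasp_force: 0.0
```

Call:
carry_out(commands=[[[0, 0, 0.025, 0, 0, 0], [0, 0, 0.025, 0, 0, 0], [0, 0, 0.025, 0, 0, 0], [0, 0, 0, 0, 0, 0], [0, 0, 0, 0, 0, 0]]])

```text
clock: 5.88
position: [0.5224, -0.2631, 0.0065]
ee_rot: [0.839, 0.544, -0.0, -0.0]
ft_force: [-0.5, 0.4, -0.4]
grip_width: 0.574
grasp_force: 0.0
```

Call:
carry_out(commands=[[[0, 0, 0, 0, 0, 0], [0, 0, 0, 0, 0, 0], [0, 0, 0, 0, 0, 0], [0, 0, 0, 0, 0, 0], [0, 0, 0, 0, 0, 0], [0, 0, 0, 0, 0, 0]]], hand=0.1)

```text
clock: 6.38
position: [0.5224, -0.2632, 0.0065]
ee_rot: [0.839, 0.544, 0.0, 0.0]
ft_force: [-0.6, 0.2, 0.6]
grip_width: 0.449
grasp_force: 0.0
```

Call:
carry_out(commands=[[[0, 0, 0, 0, 0, 0], [0, 0, 0, 0, 0, 0], [0, 0, 0, 0, 0, 0], [0, 0, 0, 0, 0, 0], [0, 0, 0, 0, 0, 0], [0, 0, 0, 0, 0, 0]]], hand=0.4)

```text
clock: 6.88
position: [0.5224, -0.2632, 0.0065]
ee_rot: [0.839, 0.544, 0.0, 0.0]
ft_force: [-0.3, -0.1, 0.0]
grip_width: 0.298
grasp_force: 0.0
```

```bash
python3 - <<'E'
from h import *
o=get_obs();print(o['position'],o['grip_width'],o['ft_force'],o['grasp_force'])
im,p=snap('wrist','w5.png');cv2.imwrite('pics/c7.png',cv2.resize(np.clip(im[170:330,180:390,::-1]*1.8,0,255).astype(np.uint8),None,fx=3.5,fy=3.5))
E
```

```text
[ 0.52244777 -0.26316292  0.00652927] 0.29838255538255654 [-0.31596942 -0.14283144  0.00429786] 0.0
```

View pics/c7.png

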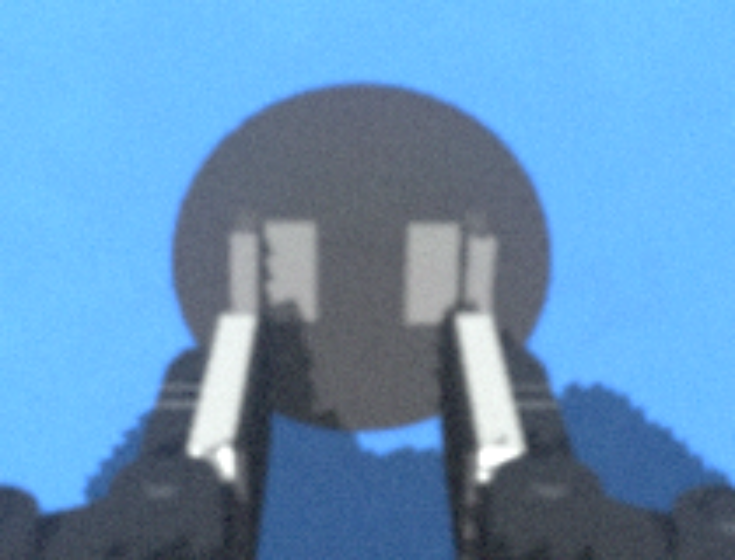

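The fingers (inner edges at crop x of about 258 and 450, lower ends at row 313) shadow the bars from above. So the tips are roughly 30 to 40 mm behind the reported TCP. I'll open again and keep feeling downward.

Call:
carry_out(commands=[[[0, 0, 0, 0, 0, 0], [0, 0, 0, 0, 0, 0], [0, 0, 0, 0, 0, 0], [0, 0, 0, 0, 0, 0], [0, 0, 0.025, 0, 0, 0], [0, 0, 0.025, 0, 0, 0], [0, 0, 0.025, 0, 0, 0], [0, 0, 0.025, 0, 0, 0], [0, 0, 0, 0, 0, 0]]], hand=-0.2)

```text
clock: 7.68
position: [0.5222, -0.2631, 0.0022]
ee_rot: [0.839, 0.544, -0.0, -0.0]
ft_force: [0.6, 0.8, 0.3]
grip_width: 0.603
grasp_force: 0.0
```

Call:
carry_out(commands=[[[0, 0, 0.025, 0, 0, 0], [0, 0, 0.025, 0, 0, 0], [0, 0, 0.025, 0, 0, 0], [0, 0, 0.025, 0, 0, 0], [0, 0, 0, 0, 0, 0]]])

```text
clock: 8.1
position: [0.5223, -0.2631, -0.0017]
ee_rot: [0.839, 0.544, -0.0, -0.0]
ft_force: [-0.3, -0.3, 0.4]
grip_width: 0.602
grasp_force: 0.0
```

Call:
carry_out(commands=[[[0, 0, 0.05, 0, 0, 0], [0, 0, 0.05, 0, 0, 0], [0, 0, 0.05, 0, 0, 0], [0, 0, 0, 0, 0, 0]]])

```text
clock: 8.43
position: [0.5221, -0.263, -0.0081]
ee_rot: [0.839, 0.544, -0.0, -0.0]
ft_force: [0.1, -0.2, 0.2]
grip_width: 0.598
grasp_force: 0.0
```

Call:
carry_out(commands=[[[0, 0, 0.05, 0, 0, 0], [0, 0, 0.05, 0, 0, 0], [0, 0, 0, 0, 0, 0], [0, 0, 0, 0, 0, 0], [0, 0, 0, 0, 0, 0], [0, 0, 0, 0, 0, 0]]], hand=0.1)

```text
clock: 8.93
position: [0.5225, -0.2632, -0.0114]
ee_rot: [0.839, 0.544, 0.0, 0.0]
ft_force: [0.2, 0.1, 0.5]
grip_width: 0.452
grasp_force: 0.0
```

Call:
carry_out(commands=[[[0, 0, 0, 0, 0, 0], [0, 0, 0, 0, 0, 0], [0, 0, 0, 0, 0, 0], [0, 0, 0.05, 0, 0, 0], [0, 0, 0.05, 0, 0, 0], [0, 0, 0.05, 0, 0, 0], [0, 0, 0, 0, 0, 0]]], hand=-0.2)

```text
clock: 9.52
position: [0.5221, -0.263, -0.0181]
ee_rot: [0.839, 0.544, -0.0, -0.0]
ft_force: [-0.0, 0.6, 0.2]
grip_width: 0.6
grasp_force: 0.0
```

Call:
carry_out(commands=[[[0, 0, 0, 0, 0, 0], [0, 0, 0, 0, 0, 0], [0, 0, 0, 0, 0, 0], [0, 0, 0, 0, 0, 0]]], hand=0.1)

```text
clock: 9.85
position: [0.5226, -0.2633, -0.0173]
ee_rot: [0.839, 0.544, 0.0, 0.0]
ft_force: [0.1, -0.4, 1.8]
grip_width: 0.457
grasp_force: 5.3
```

The pads now touch the bars (grasp force 5.3 N). I'll reopen and feel for the flange.

Call:
carry_out(commands=[[[0, 0, 0, 0, 0, 0], [0, 0, 0, 0, 0, 0], [0, 0, 0, 0, 0, 0], [0, 0, 0.025, 0, 0, 0], [0, 0, 0.025, 0, 0, 0], [0, 0, 0.025, 0, 0, 0], [0, 0, 0.025, 0, 0, 0], [0, 0, 0, 0, 0, 0], [0, 0, 0, 0, 0, 0]]], hand=-0.15)

```text
clock: 10.6
position: [0.5224, -0.2631, -0.0216]
ee_rot: [0.839, 0.544, -0.0, -0.0]
ft_force: [-0.3, -0.4, -0.2]
grip_width: 0.576
grasp_force: 0.0
```

Call:
carry_out(commands=[[[0, 0, 0.025, 0, 0, 0], [0, 0, 0.025, 0, 0, 0], [0, 0, 0.025, 0, 0, 0], [0, 0, 0, 0, 0, 0], [0, 0, 0, 0, 0, 0]]])

```text
clock: 11.02
position: [0.5224, -0.2632, -0.0246]
ee_rot: [0.839, 0.544, -0.0, -0.0]
ft_force: [-0.1, 0.6, 0.3]
grip_width: 0.573
grasp_force: 0.0
```

Call:
carry_out(commands=[[[0, 0, 0, 0, 0, 0], [0, 0, 0, 0, 0, 0], [0, 0, 0, 0, 0, 0], [0, 0, 0, 0, 0, 0], [0, 0, 0, 0, 0, 0], [0, 0, 0, 0, 0, 0]]], hand=1, force=35)

```text
clock: 11.52
position: [0.5228, -0.2634, -0.0234]
ee_rot: [0.839, 0.544, 0.0, 0.0]
ft_force: [-4.4, 1.6, 8.6]
grip_width: 0.349
grasp_force: 34.9
```

The grips are fully squeezed (0.35, or 30 mm, at 35 N). Lifting.

Call:
carry_out(commands=[[[0, 0, -0.05, 0, 0, 0], [0, 0, -0.2, 0, 0, 0], [0, 0, -0.4, 0, 0, 0], [0, 0, -0.5, 0, 0, 0], [0, 0, -0.5, 0, 0, 0], [0, 0, -0.5, 0, 0, 0], [0, 0, -0.5, 0, 0, 0], [0, 0, -0.5, 0, 0, 0], [0, 0, -0.4, 0, 0, 0], [0, 0, -0.3, 0, 0, 0], [0, 0, -0.2, 0, 0, 0], [0, 0, 0, 0, 0, 0], [0, 0, 0, 0, 0, 0]]])

```text
clock: 12.6
position: [0.5223, -0.2632, 0.1372]
ee_rot: [0.839, 0.544, -0.0, -0.0]
ft_force: [-0.8, 0.1, -1.6]
grip_width: 0.344
grasp_force: 35.3
```

```bash
python3 - <<'E'
from h import *
from scipy.spatial.transform import Rotation as R
o=get_obs();print(o['position'],R.from_quat(o['ee_rot']).as_matrix().round(3),o['grip_width'],o['grasp_force'],o['ft_force'])
im,p=snap('wrist','w6.png')
# cap against blue
b=im[:,:,2].astype(int)-im[:,:,0]
m=((b<35)).astype(np.uint8);m[280:]=0
for c in cv2.findContours(m,0,1)[0]:
  if cv2.contourArea(c)>500: print(cv2.boundingRect(c),cv2.contourArea(c))
# lens in top view: bright blue-ish glass & tray rectangle
q=load('top0.png');t=q['im'];h=cv2.cvtColor(t,cv2.COLOR_RGB2HSV)
g=np.zeros(t.shape[:2],np.uint8);g[195:285,90:245]=(h[195:285,90:245,1]<100)
c=max(cv2.findContours(g,0,1)[0],key=cv2.contourArea);r=cv2.minAreaRect(c);print(r)
for u,v in cv2.boxPoints(r): print(onz(q,u,v,.036).round(4))
print('centre',onz(q,*r[0],.036).round(4))
E
```

```text
[ 0.5222572  -0.263172    0.13719826] [[ 0.408  0.913 -0.   ]
 [ 0.913 -0.408 -0.   ]
 [-0.    -0.    -1.   ]] 0.34441668229606515 35.25674343109131 [-0.78422492  0.12795376 -1.55418529]
(402, 238, 79, 42) 2549.0
(219, 211, 126, 69) 6961.5
(431, 64, 129, 68) 4777.5
(100, 40, 52, 57) 2231.5
(448, 0, 112, 51) 3427.5
((167.53076171875, 237.9461669921875), (50.167720794677734, 130.5062255859375), 74.74488067626953)
[0.5606 0.4064 0.036 ]
[0.6544 0.1    0.036 ]
[0.5345 0.0627 0.036 ]
[0.4435 0.3645 0.036 ]
centre [0.5476 0.2338 0.036 ]
```

The cap lifted cleanly. The tray's rectangle puts the macro lens near (0.519, 0.327). I'll move to stand off about 75 mm from it, for a wrist-camera look.

Call:
carry_out(commands=[[[0.3, -0.15, 0, 0, 0, 0], [0.58, -0.3, 0, 0, 0, 0], [0.58, -0.3, 0, 0, 0, 0], [0.58, -0.3, 0, 0, 0, 0], [0.58, -0.3, 0, 0, 0, 0], [0.58, -0.3, 0, 0, 0, 0], [0.58, -0.3, 0, 0, 0, 0], [0.58, -0.3, 0, 0, 0, 0], [0.58, -0.3, 0, 0, 0, 0], [0.58, -0.3, 0, 0, 0, 0], [0.58, -0.3, 0, 0, 0, 0], [0.58, -0.3, 0, 0, 0, 0], [0.58, -0.3, 0, 0, 0, 0], [0.58, -0.3, 0, 0, 0, 0], [0.58, -0.3, 0, 0, 0, 0], [0.58, -0.3, 0, 0, 0, 0], [0.58, -0.3, 0, 0, 0, 0], [0.58, -0.3, 0, 0, 0, 0], [0.58, -0.3, 0, 0, 0, 0], [0.58, -0.3, 0, 0, 0, 0]]])

```text
clock: 14.32
position: [0.4919, 0.2475, 0.1367]
ee_rot: [0.839, 0.544, -0.001, -0.0]
ft_force: [1.3, -0.2, -0.3]
grip_width: 0.347
grasp_force: 35.3
```

Call:
carry_out(commands=[[[0.3, -0.15, 0, 0, 0, 0], [0, 0, 0, 0, 0, 0], [0, 0, 0, 0, 0, 0], [0, 0, 0, 0, 0, 0]]])

```text
clock: 14.65
position: [0.4924, 0.2583, 0.1368]
ee_rot: [0.839, 0.544, -0.001, 0.0]
ft_force: [-0.0, -0.0, -0.6]
grip_width: 0.347
grasp_force: 35.3
```

```bash
python3 - <<'E'
from h import *
from scipy.spatial.transform import Rotation as R
o=get_obs();print(o['position'],R.from_quat(o['ee_rot']).as_matrix().round(3),o['joint_pos'].round(2),o['grip_width'],o['clock'])
im,p=snap('wrist','w7.png')
cv2.imwrite('pics/c8.png',np.clip(im[:,:,::-1]*1.8,0,255).astype(np.uint8))
for z in (.094,.112): print(proj(p,[.519,.3265,z]))
E
```

```text
[0.49244796 0.25829468 0.13684984] [[ 0.408  0.913 -0.001]
 [ 0.913 -0.408 -0.001]
 [-0.001 -0.    -1.   ]] [ 0.04  0.3  -0.71  1.7   0.21  1.22 -1.14] 0.34723622962217443 14.65
(np.float64(276.64657223246326), np.float64(122.19822664417731))
(np.float64(276.24684786422915), np.float64(123.71940369024938))
```

View pics/c8.png

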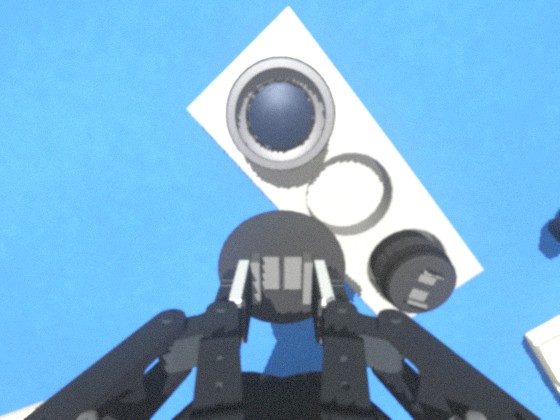

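The last picture shows the macro lens rim as a ring centred near (281,113), about 110 px across. The held cap is centred near (282,265), level and gripped centrally. I'll fit both numerically.

```bash
cat > fit.py <<'E'
from h import *
from scipy.optimize import least_squares
def edge(im,c,r0,r1,angs,sign=0):
    g=cv2.GaussianBlur(im.astype(np.float32),(0,0),1.0);rs=np.arange(r0,r1,.25);out=[]
    for a in angs:
        x=(c[0]+rs*np.cos(a)).astype(np.float32)[None];y=(c[1]+rs*np.sin(a)).astype(np.float32)[None]
        s=cv2.remap(g,x,y,cv2.INTER_LINEAR)[0]; d=np.gradient(s,axis=0)
        i=np.argmax(np.abs(d).sum(1)) if sign==0 else np.argmax(sign*d.sum(1)); out.append((x[0,i],y[0,i]))
    return out
def circ(p,pts,z):
    w=np.array([onz(p,u,v,z)[:2] for u,v in pts])
    f=lambda q:np.hypot(w[:,0]-q[0],w[:,1]-q[1])-q[2]
    s=least_squares(f,[*w.mean(0),.035],loss='soft_l1',f_scale=.0005);return s.x,np.median(abs(f(s.x)))
E
python3 - <<'E'
from fit import *
p=load('w7.png');im=p['im']
A=np.radians(np.arange(0,360,6))
o=edge(im,(281,113),47,64,A);
i=edge(im,(281,113),38,51,A,1)
for z in(.094,.100,.106,.112): print(z,[ (x.round(4),e.round(5)) for x,e in(circ(p,o,z),circ(p,i,z))])
B=np.radians(np.r_[np.arange(170,275,4),np.arange(275,300,4)])
c=edge(im,(282,265),45,72,B);
for z in(.165,.170): print('cap',z,circ(p,c,z))
print([tuple(np.round(q).astype(int)) for q in i[::6]],[tuple(np.round(q).astype(int)) for q in o[::6]])
print(im[113,225:245].tolist())
E
```

```text
0.094 [(array([0.5229, 0.3296, 0.0375]), np.float64(0.00025)), (array([0.5249, 0.3326, 0.0281]), np.float64(0.0008))]
0.1 [(array([0.523 , 0.3297, 0.0365]), np.float64(0.00025)), (array([0.5249, 0.3327, 0.0273]), np.float64(0.00078))]
0.106 [(array([0.5231, 0.3299, 0.0355]), np.float64(0.00024)), (array([0.525 , 0.3328, 0.0266]), np.float64(0.00077))]
0.112 [(array([0.5232, 0.3301, 0.0344]), np.float64(0.00023)), (array([0.525 , 0.3329, 0.0258]), np.float64(0.00075))]
cap 0.165 (array([0.49208699, 0.2616724 , 0.03087021]), np.float64(0.0004138573517856528))
cap 0.17 (array([0.493262  , 0.26426133, 0.02974131]), np.float64(0.00040620618006213804))
[(np.int64(325), np.int64(113)), (np.int64(312), np.int64(135)), (np.int64(293), np.int64(149)), (np.int64(269), np.int64(149)), (np.int64(250), np.int64(135)), (np.int64(235), np.int64(113)), (np.int64(244), np.int64(86)), (np.int64(267), np.int64(69)), (np.int64(295), np.int64(69)), (np.int64(317), np.int64(87))] [(np.int64(336), np.int64(113)), (np.int64(327), np.int64(147)), (np.int64(296), np.int64(158)), (np.int64(264), np.int64(166)), (np.int64(235), np.int64(146)), (np.int64(226), np.int64(113)), (np.int64(235), np.int64(79)), (np.int64(263), np.int64(58)), (np.int64(299), np.int64(58)), (np.int64(325), np.int64(81))]
[[135, 138, 136], [106, 108, 109], [99, 101, 103], [110, 113, 116], [113, 112, 116], [115, 114, 119], [115, 115, 119], [113, 115, 121], [114, 113, 117], [100, 103, 104], [75, 77, 80], [63, 67, 69], [60, 60, 67], [61, 65, 68], [77, 78, 81], [85, 87, 90], [100, 100, 103], [102, 102, 107], [105, 106, 107], [101, 102, 103]]
```

```bash
python3 - <<'E'
from fit import *
p=load('w7.png');im=p['im']
D=np.r_[np.arange(170,300,6)]
c=edge(im,(282,265),45,72,np.radians(D),1)
print([(int(d),int(u),int(v)) for d,(u,v) in zip(D,c)])
for z in(.160,.1665,.169):
    w=np.array([onz(p,u,v,z)[:2] for u,v in c]);f=lambda q:np.hypot(w[:,0]-q[0],w[:,1]-q[1])-.034
    s=least_squares(f,[.4924,.2583],loss='soft_l1',f_scale=.0005);print(z,s.x.round(4),(f(s.x)*1e3).round(1))
# same for right/left limits on row 265
for v in(250,265):print([im[v,u].tolist() for u in range(212,226,2)],[im[v,u].tolist() for u in range(338,352,2)])
q=load('w6.png');o=edge(q['im'],(282,265),45,72,np.radians(np.arange(170,371,6)),1)
for z in(.1665,.169):
    w=np.array([onz(q,u,v,z)[:2] for u,v in o]);f=lambda t:np.hypot(w[:,0]-t[0],w[:,1]-t[1])-.034
    s=least_squares(f,[.522,-.263],loss='soft_l1',f_scale=.0005);print('w6',z,s.x.round(4),(f(s.x)*1e3).round(1))
E
```

```text
[(170, 218, 276), (176, 217, 269), (182, 217, 262), (188, 218, 256), (194, 220, 249), (200, 223, 243), (206, 226, 237), (212, 230, 232), (218, 234, 227), (224, 239, 223), (230, 244, 219), (236, 249, 217), (242, 255, 214), (248, 260, 212), (254, 266, 211), (260, 272, 210), (266, 278, 209), (272, 283, 209), (278, 289, 210), (284, 295, 211), (290, 301, 212), (296, 306, 214)]
0.16 [0.4899 0.2571] [ 1.2  0.9  0.8  0.3  0.  -0.1 -0.2 -0.2 -0.3 -0.4 -0.2 -0.3 -0.2 -0.2
 -0.2 -0.1  0.1  0.4  0.3  0.4  0.6  0.6]
0.1665 [0.4917 0.2588] [ 0.4  0.2  0.3  0.  -0.2 -0.1 -0.1 -0.1 -0.2 -0.2 -0.  -0.1  0.  -0.
 -0.1 -0.   0.1  0.3  0.1  0.1  0.1  0.1]
0.169 [0.4924 0.2594] [ 0.1  0.   0.2 -0.  -0.2 -0.1 -0.1 -0.  -0.1 -0.1  0.1 -0.   0.1  0.
 -0.1 -0.   0.1  0.3 -0.   0.  -0.  -0.1]
[[66, 114, 181], [66, 114, 180], [68, 114, 180], [66, 114, 180], [60, 95, 148], [56, 64, 81], [55, 59, 72]] [[59, 58, 58], [63, 64, 64], [107, 104, 104], [144, 142, 139], [146, 144, 141], [144, 143, 139], [144, 143, 139]]
[[62, 111, 178], [63, 111, 177], [61, 108, 170], [51, 73, 104], [57, 61, 72], [53, 59, 69], [55, 57, 66]] [[59, 62, 64], [57, 59, 60], [59, 57, 59], [80, 78, 78], [137, 134, 132], [148, 147, 145], [148, 148, 144]]
w6 0.1665 [ 0.5218 -0.2627] [ 0.8  0.6  0.7  0.5  0.1  0.   0.2  0.1  0.1 -0.1  0.   0.3 -0.  -0.1
 -0.3  0.2 -0.1  0.1 -0.2 -0.2 -0.2 -0.3  0.   0.1  0.   0.1  0.1  0.3
  0.2  0.   0.4  0.5  0.5  1.6]
w6 0.169 [ 0.5221 -0.2621] [ 0.1  0.   0.2  0.1 -0.2 -0.2  0.  -0.1  0.  -0.2  0.   0.3  0.  -0.
 -0.2  0.3  0.   0.2 -0.1 -0.  -0.1 -0.2  0.1  0.1  0.   0.  -0.   0.1
 -0.1 -0.3  0.  -0.  -0.1  0.9]
```

```bash
python3 - <<'E'
from fit import *
p=load('w7.png');im=p['im']
D=np.arange(0,360,12)
for nm,a,b,sg,R in(('in',41,51,1,.030),('out',50,62,0,.036)):
  c=edge(im,(281,113),a,b,np.radians(D),sg)
  print(nm,[(int(d),round(float(np.hypot(u-281,v-113)),1)) for d,(u,v) in zip(D,c)])
  for z in(.094,.100,.106,.112):
    w=np.array([onz(p,u,v,z)[:2] for u,v in c]);f=lambda q:np.hypot(w[:,0]-q[0],w[:,1]-q[1])-R
    s=least_squares(f,[.523,.329],loss='soft_l1',f_scale=.0003);print(z,s.x.round(4),round(2*s.cost*1e6,2))
E
```

```text
in [(0, 44.2), (12, 45.5), (24, 46.5), (36, 47.0), (48, 48.2), (60, 48.7), (72, 49.8), (84, 41.0), (96, 41.0), (108, 41.0), (120, 41.0), (132, 49.2), (144, 48.7), (156, 48.0), (168, 46.7), (180, 46.2), (192, 46.7), (204, 46.8), (216, 46.2), (228, 46.2), (240, 46.5), (252, 46.0), (264, 46.0), (276, 46.0), (288, 46.0), (300, 45.3), (312, 44.8), (324, 44.5), (336, 44.2), (348, 44.5)]
0.094 [0.5234 0.33  ] 22.99
0.1 [0.523  0.3294] 16.69
0.106 [0.5227 0.3289] 15.62
0.112 [0.5224 0.3286] 27.94
out [(0, 54.5), (12, 54.5), (24, 54.5), (36, 57.3), (48, 54.0), (60, 54.5), (72, 55.5), (84, 56.0), (96, 56.0), (108, 56.3), (120, 61.7), (132, 57.2), (144, 56.2), (156, 56.5), (168, 55.7), (180, 55.5), (192, 55.7), (204, 56.5), (216, 57.0), (228, 57.2), (240, 57.8), (252, 57.5), (264, 58.0), (276, 57.8), (288, 57.5), (300, 56.2), (312, 55.5), (324, 54.7), (336, 54.5), (348, 54.5)]
0.094 [0.5234 0.3301] 24.61
0.1 [0.523 0.33 ] 7.94
0.106 [0.523  0.3295] 8.31
0.112 [0.5222 0.3289] 21.47
```

The lens centre is about (0.523, 0.3295) with the rim at z about 0.103. The cap centre is about (0.4924, 0.2592). I'll move over and lower to just above.

Call:
carry_out(commands=[[[0.3, 0, 0, 0, 0, 0], [0.4, -0.02, 0, 0, 0, 0], [0.4, 0, 0, 0, 0, 0], [0.4, 0, 0, 0, 0, 0], [0.3, 0, 0, 0, 0, 0], [0.12, 0, 0.1, 0, 0, 0], [0, 0, 0.2, 0, 0, 0], [0, 0, 0.2, 0, 0, 0], [0, 0, 0.2, 0, 0, 0], [0, 0, 0.15, 0, 0, 0], [0, 0, 0, 0, 0, 0], [0, 0, 0, 0, 0, 0], [0, 0, 0, 0, 0, 0]]])

```text
clock: 15.78
position: [0.5237, 0.3294, 0.1038]
ee_rot: [0.839, 0.544, 0.0, 0.0]
ft_force: [-0.1, 0.6, 0.3]
grip_width: 0.348
grasp_force: 35.3
```

```bash
python3 - <<'E'
from h import *
from scipy.spatial.transform import Rotation as R
o=get_obs();T=R.from_quat(o['ee_rot']).as_matrix();print(o['position'].round(4),T.round(4).tolist(),o['ft_force'],o['clock'],o['grip_width'])
d=np.array([.523,.3295-.0009,0])-o['position'];print((T.T@d/.04).round(3))
E
```

```text
[0.5237 0.3294 0.1038] [[0.4082, 0.9129, 0.0005], [0.9129, -0.4082, 0.0001], [0.0003, 0.0004, -1.0]] [-0.12123979  0.56274396  0.34874245] 15.7833 0.34767361096072347
[-0.026 -0.008  2.596]
```

Call:
carry_out(commands=[[[-0.025, -0.01, 0.1, 0, 0, 0], [0, 0, 0.1, 0, 0, 0], [0, 0, 0.05, 0, 0, 0], [0, 0, 0.025, 0, 0, 0], [0, 0, 0.025, 0, 0, 0], [0, 0, 0.025, 0, 0, 0], [0, 0, 0, 0, 0, 0], [0, 0, 0, 0, 0, 0]]])

```text
clock: 16.45
position: [0.5227, 0.3288, 0.0905]
ee_rot: [0.839, 0.544, 0.0, 0.0]
ft_force: [0.6, 0.1, -0.4]
grip_width: 0.343
grasp_force: 35.3
```

Call:
carry_out(commands=[[[0, 0, 0.025, 0, 0, 0], [0, 0, 0.025, 0, 0, 0], [0, 0, 0.025, 0, 0, 0], [0, 0, 0.025, 0, 0, 0], [0, 0, 0, 0, 0, 0], [0, 0, 0, 0, 0, 0]]])

```text
clock: 16.95
position: [0.5227, 0.3288, 0.0864]
ee_rot: [0.839, 0.544, -0.0, 0.0]
ft_force: [-0.9, 0.1, -0.8]
grip_width: 0.347
grasp_force: 35.3
```

Call:
carry_out(commands=[[[0, 0, 0.025, 0, 0, 0], [0, 0, 0.025, 0, 0, 0], [0, 0, 0.025, 0, 0, 0], [0, 0, 0, 0, 0, 0], [0, 0, 0, 0, 0, 0]]])

```text
clock: 17.37
position: [0.5227, 0.3288, 0.0834]
ee_rot: [0.839, 0.544, -0.0, 0.0]
ft_force: [0.1, -0.3, -0.4]
grip_width: 0.344
grasp_force: 35.3
```

Call:
carry_out(commands=[[[0, 0, 0.025, 0, 0, 0], [0, 0, 0.025, 0, 0, 0], [0, 0, 0.025, 0, 0, 0], [0, 0, 0, 0, 0, 0], [0, 0, 0, 0, 0, 0]]])

```text
clock: 17.78
position: [0.5227, 0.3287, 0.0804]
ee_rot: [0.839, 0.544, -0.0, 0.0]
ft_force: [1.0, -0.1, -0.2]
grip_width: 0.348
grasp_force: 35.3
```

Call:
carry_out(commands=[[[0, 0, 0.025, 0, 0, 0], [0, 0, 0.025, 0, 0, 0], [0, 0, 0, 0, 0, 0], [0, 0, 0, 0, 0, 0]]])

```text
clock: 18.12
position: [0.5227, 0.3288, 0.0784]
ee_rot: [0.839, 0.544, -0.0, 0.0]
ft_force: [-0.7, 1.0, -0.2]
grip_width: 0.343
grasp_force: 35.3
```

Cap foot at about 0.102 with no contact. Continuing gently.

Call:
carry_out(commands=[[[0, 0, 0.025, 0, 0, 0], [0, 0, 0.025, 0, 0, 0], [0, 0, 0, 0, 0, 0], [0, 0, 0, 0, 0, 0]]])

```text
clock: 18.45
position: [0.5227, 0.3287, 0.0764]
ee_rot: [0.839, 0.544, -0.0, 0.0]
ft_force: [-0.3, -0.8, -0.7]
grip_width: 0.343
grasp_force: 35.3
```

Call:
carry_out(commands=[[[0, 0, 0.025, 0, 0, 0], [0, 0, 0.025, 0, 0, 0], [0, 0, 0, 0, 0, 0], [0, 0, 0, 0, 0, 0]]])

```text
clock: 18.78
position: [0.5227, 0.3287, 0.0744]
ee_rot: [0.839, 0.544, -0.0, 0.0]
ft_force: [0.5, -0.3, -0.4]
grip_width: 0.345
grasp_force: 35.3
```

Call:
carry_out(commands=[[[0, 0, 0.025, 0, 0, 0], [0, 0, 0.025, 0, 0, 0], [0, 0, 0, 0, 0, 0], [0, 0, 0, 0, 0, 0]]])

```text
clock: 19.12
position: [0.5227, 0.3287, 0.0724]
ee_rot: [0.839, 0.544, -0.0, 0.0]
ft_force: [0.3, 0.6, -0.3]
grip_width: 0.345
grasp_force: 35.3
```

Call:
carry_out(commands=[[[0, 0, 0.025, 0, 0, 0], [0, 0, 0.025, 0, 0, 0], [0, 0, 0, 0, 0, 0], [0, 0, 0, 0, 0, 0]]])

```text
clock: 19.45
position: [0.5227, 0.3287, 0.0704]
ee_rot: [0.839, 0.544, -0.0, 0.0]
ft_force: [-0.2, -0.1, -0.3]
grip_width: 0.344
grasp_force: 35.3
```

The foot is now at about 0.094, so it is entering the mouth freely. Continuing in 1 mm steps.

Call:
carry_out(commands=[[[0, 0, 0.025, 0, 0, 0], [0, 0, 0, 0, 0, 0], [0, 0, 0, 0, 0, 0]]])

```text
clock: 19.7
position: [0.5228, 0.3289, 0.07]
ee_rot: [0.839, 0.544, 0.0, 0.0]
ft_force: [-2.0, -2.0, 4.0]
grip_width: 0.344
grasp_force: 36.3
```

Call:
carry_out(commands=[[[0, 0, 0.025, 0, 0, 0], [0, 0, 0, 0, 0, 0], [0, 0, 0, 0, 0, 0]]])

```text
clock: 19.95
position: [0.5229, 0.3289, 0.0699]
ee_rot: [0.839, 0.544, 0.0, 0.0]
ft_force: [-5.5, -4.0, 13.3]
grip_width: 0.347
grasp_force: 37.7
```

Call:
carry_out(commands=[[[0, 0, 0.025, 0, 0, 0], [0, 0, 0, 0, 0, 0], [0, 0, 0, 0, 0, 0]]])

```text
clock: 20.2
position: [0.523, 0.329, 0.0698]
ee_rot: [0.839, 0.544, 0.0, 0.001]
ft_force: [-7.8, -6.1, 21.9]
grip_width: 0.347
grasp_force: 39.3
```

Firm contact at TCP z = 0.070, i.e. rim at about 0.100, matching the camera if the flange is down on the rim. I'll ease off and do a small lateral test to confirm the spigot is inside.

Call:
carry_out(commands=[[[0, 0, -0.05, 0, 0, 0], [0, 0, 0, 0, 0, 0], [0, 0, 0, 0, 0, 0]]])

```text
clock: 20.45
position: [0.523, 0.329, 0.07]
ee_rot: [0.839, 0.544, 0.0, 0.0]
ft_force: [0.1, -1.7, 6.5]
grip_width: 0.344
grasp_force: 36.5
```

Call:
carry_out(commands=[[[0.025, 0, 0, 0, 0, 0], [0.025, 0, 0, 0, 0, 0], [0, 0, 0, 0, 0, 0], [0, 0, 0, 0, 0, 0]]])

```text
clock: 20.78
position: [0.5232, 0.3293, 0.0699]
ee_rot: [0.839, 0.544, -0.001, 0.001]
ft_force: [-6.9, -7.5, 12.8]
grip_width: 0.347
grasp_force: 37.7
```

Call:
carry_out(commands=[[[-0.04, 0, 0, 0, 0, 0], [-0.04, 0, 0, 0, 0, 0], [0, 0, 0, 0, 0, 0], [0, 0, 0, 0, 0, 0]]])

```text
clock: 21.12
position: [0.5227, 0.3284, 0.07]
ee_rot: [0.839, 0.544, 0.001, -0.0]
ft_force: [1.8, 1.8, 5.4]
grip_width: 0.344
grasp_force: 36.3
```

The lateral move was blocked after 0.35 mm and has about 1 mm of play the other way, so the spigot is inside the lip and the flange is on the rim. Releasing under light pressure.

Call:
carry_out(commands=[[[0, 0, 0, 0, 0, 0], [0, 0, 0, 0, 0, 0], [0, 0, 0, 0, 0, 0], [0, 0, 0, 0, 0, 0], [0, 0, 0, 0, 0, 0]]], hand=-0.2)

```text
clock: 21.53
position: [0.522, 0.3275, 0.0692]
ee_rot: [0.839, 0.544, -0.0, 0.0]
ft_force: [-0.4, -0.1, 0.3]
grip_width: 0.601
grasp_force: 0.0
```

```bash
python3 - <<'E'
from fit import *
o=get_obs();print(o['position'].round(4),o['grip_width'],o['grasp_force'],o['ft_force'].round(1))
snap('wrist','w8.png')
E
```

```text
[0.522  0.3275 0.0692] 0.6008314763507098 0.0 [-0.4 -0.1  0.3]
```

Call:
carry_out(commands=[[[0, 0, -0.05, 0, 0, 0], [0, 0, -0.1, 0, 0, 0], [0, 0, -0.25, 0, 0, 0], [0, 0, -0.35, 0, 0, 0], [0, 0, -0.35, 0, 0, 0], [0, 0, -0.3, 0, 0, 0], [0, 0, -0.2, 0, 0, 0], [0, 0, 0, 0, 0, 0], [0, 0, 0, 0, 0, 0], [0, 0, 0, 0, 0, 0]]])

```text
clock: 22.42
position: [0.522, 0.3274, 0.1329]
ee_rot: [0.839, 0.544, -0.0, 0.0]
ft_force: [0.6, 0.0, -0.8]
grip_width: 0.598
grasp_force: 0.0
```

```bash
python3 - <<'E'
from fit import *
from scipy.spatial.transform import Rotation as R
o=get_obs();print(o['position'].round(4),o['grip_width'],o['ft_force'].round(1),o['clock'])
im,p=snap('wrist','w9.png')
C=np.array([.5225,.329,0]);T=R.from_quat(o['ee_rot']).as_matrix();y=T[:,1];x=T[:,0]
u,v=proj(p,[.5225,.329,.1034]);print('cap',u,v)
D=np.arange(0,360,8);c=edge(im,(u,v),28,60,np.radians(D),0);print([(int(d),round(float(np.hypot(a-u,b-v)),1)) for d,(a,b) in zip(D,c)])
for z in(.098,.1034,.109):
    w=np.array([onz(p,a,b,z)[:2] for a,b in c]);f=lambda t:np.hypot(w[:,0]-t[0],w[:,1]-t[1])-.034
    s=least_squares(f,[.5225,.329],loss='soft_l1',f_scale=.0005);print(z,s.x.round(4),round(s.cost*1e6,2))
# profile across grips at tops, averaged along x
for dx in(-.006,0,.006):
  r=[]
  for k in np.arange(-26,26.5,1):
    a,b=proj(p,C+[0,0,.1154]+y*k*1e-3+x*dx);r.append(int(im[int(round(b)),int(round(a))].sum()//3))
  print(dx,dict(zip(range(-26,27),r)))
E
```

```text
[0.522  0.3274 0.1329] 0.5979663020183882 [ 0.6  0.  -0.8] 22.4167
cap 281.62104252988104 225.737476858461
[(0, 49.0), (8, 47.2), (16, 46.8), (24, 46.0), (32, 45.0), (40, 44.3), (48, 43.7), (56, 43.2), (64, 43.0), (72, 42.5), (80, 42.3), (88, 42.7), (96, 41.7), (104, 41.7), (112, 43.0), (120, 50.3), (128, 43.5), (136, 43.7), (144, 44.3), (152, 45.5), (160, 46.0), (168, 47.3), (176, 47.0), (184, 49.0), (192, 51.5), (200, 52.5), (208, 53.5), (216, 54.8), (224, 58.3), (232, 46.3), (240, 45.7), (248, 45.7), (256, 45.5), (264, 45.5), (272, 45.5), (280, 46.0), (288, 45.8), (296, 46.0), (304, 50.5), (312, 59.2), (320, 56.0), (328, 54.3), (336, 53.2), (344, 52.2), (352, 51.5)]
0.098 [0.5217 0.3268] 47.88
0.1034 [0.5226 0.3287] 31.45
0.109 [0.5238 0.3314] 27.44
-0.006 {-26: 57, -25: 59, -24: 56, -23: 57, -22: 56, -21: 63, -20: 91, -19: 95, -18: 95, -17: 94, -16: 65, -15: 59, -14: 66, -13: 74, -12: 74, -11: 76, -10: 76, -9: 73, -8: 74, -7: 70, -6: 64, -5: 57, -4: 58, -3: 55, -2: 56, -1: 58, 0: 55, 1: 53, 2: 57, 3: 56, 4: 51, 5: 55, 6: 57, 7: 74, 8: 75, 9: 75, 10: 75, 11: 75, 12: 73, 13: 76, 14
[... 279 characters left out ...]
94, -6: 66, -5: 59, -4: 56, -3: 56, -2: 58, -1: 58, 0: 55, 1: 55, 2: 57, 3: 55, 4: 52, 5: 51, 6: 62, 7: 91, 8: 96, 9: 98, 10: 99, 11: 98, 12: 98, 13: 99, 14: 95, 15: 87, 16: 77, 17: 90, 18: 96, 19: 96, 20: 84, 21: 76, 22: 61, 23: 57, 24: 51, 25: 59, 26: 61}
0.006 {-26: 56, -25: 62, -24: 60, -23: 60, -22: 57, -21: 74, -20: 89, -19: 100, -18: 97, -17: 93, -16: 79, -15: 76, -14: 87, -13: 97, -12: 98, -11: 100, -10: 100, -9: 97, -8: 98, -7: 95, -6: 65, -5: 57, -4: 58, -3: 56, -2: 55, -1: 53, 0: 57, 1: 49, 2: 57, 3: 55, 4: 52, 5: 54, 6: 61, 7: 90, 8: 94, 9: 96, 10: 98, 11: 101, 12: 96, 13: 100, 14: 97, 15: 75, 16: 76, 17: 98, 18: 95, 19: 98, 20: 92, 21: 60, 22: 56, 23: 53, 24: 59, 25: 57, 26: 56}
```

The grips measure 41.5 mm across (free is 44, caught in the lip 35.6), symmetric at ±20.8. Both tabs are therefore at about 0.0012 m, latched, and the gripper is clear. Handing in.

```bash
python3 -c "
from workcell import hand_in
print(hand_in())"
```

```text
the job is handed in; nothing more can be done
None
```

The larger cap is on the macro lens: its flange is on the rim, the grips measure 41.5 mm across, which matches both tabs being latched, and the job was handed in at about 22 s with the gripper clear.

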